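Put the hand kit back into its fitted drawer tray

ROBOT

A 6-joint arm with a two-finger parallel gripper is mounted at the origin on a cart in front of the work surface, level with it; the furniture and walls round the work are solid. World frame = base frame: x ahead of the robot, y to its left, z up, the work surface at z = 0. Lengths are in mm, angles in rad, forces in N, time in s.
With the tool pointing down it reaches from about 375 to 900 mm from the base axis. Payload 3.1 kg.
Tool frame: the origin (TCP) lies at the very end of the fingers, on their centre line; the grasp point (between the pads) lies 19 mm behind it (grip_point_offset is the distance from the TCP to the grasp point, in mm); z points along the fingers, y is the line along which they close (so a half turn about z gives the same grasp; the last joint's range is limited). The gripper opens to 85 mm and grips with 20 to 120 N. Pads are 22 mm wide; open, the fingers measure 114 mm over their backs; the gripper's body (76 mm by 85 mm) begins 54 mm behind the grasp point. The pads swing forward as they close: fully open they stand 13 mm farther back than shut.
Start: joints at [-1.343, 0.527, 1.433, -0, 1.181, -0.178], TCP at [247.315, -573.962, 231.31] pointing down, gripper open.
Joint ranges: [-3.08, 3.08], [-0.75, 2.2], [0.22, 2.44], [-1.43, 4.57], [0, 2.65], [-2.85, 2.85]. Speed limits (rad/s): [2.79, 2.79, 3.14, 3.14, 3.14, 3.14].

INTERFACE

Orientations are given as a rotation vector (axis times angle).
In Python, from plant import * gives the robot as it stands.
- The arm moves only by the tool step_arm, never from a script. Its argument "motion" is one flat list of numbers, 5 for each row, row after row: the shift along the tool's x, y, z in mm, then the turn about the tool's z in degrees, then the closure in counts, from 0 (fully open) to 255 (shut). In form: [x, y, z, spin, grip, x, y, z, spin, grip, ...]. A call has 1 to 20 rows; each row shifts and turns the commanded pose from where the row before left it, along the tool's axes as they then stand; what a row does not reach is not made up. A row lasts 1/12 s, in which the tool goes at most 41.7 mm and 7.16 degrees, less where a joint would pass 70% of its speed; a pose out of reach is approached as far as the arm can. A call with a gripper value outside its range is refused whole. The fingers move at their own pace and stop on an object; "grip_force" is the grip in N (left out, the last holds). Time passes only in rows, so rows that do not move let the fingers close. It gives the time, the measured TCP pose, the force, the opening and the grip force at its end, in the units of the state.
- get_obs(): the state, without advancing time (a new reading comes with each control period).
- capture(name): name is "scene" or "top" or "wrist"; returns the picture (384x512x3 uint8, red, green, blue); there is no depth.
- get_calibration(name): a dict with "vertical_fov" (degrees; the focal length in pixels is half the picture's height over the tangent of half this angle, whatever the lens; pixels are square), "cx", "cy" (the principal point, pixels), "R" (3x3) and "t" (3): a world point X has camera coordinates R X + t; the wrist camera has in their place "mount" (4x4, takes a point from camera to tool coordinates, whose origin is the TCP and whose axes are the flange's). Camera axes: x right, y down, z forward; pixel columns grow to the right and rows downward; lengths in mm; the calibration is good to about 2 mm. A picture is of the moment at which its call begins: read the wrist's pose just before it. get_calibration takes no time and is no camera call.
- hand_in(): hands the job in; it is judged then, once.
The state is a dict: "time": time; "joints": joint angles; "qvel": joint speeds; "joint_torque": joint torques, N m; "tool_pos": TCP position; "ee_rot": TCP orientation; "ft_force": force on the tool from outside, world axes, zero at the start; "ft_torque": the same for the moment, N m; "finger_gap": opening from 0.0 (shut) to 1.0 (fully open); "grip_force": force on a finger pad.
Only numpy, scipy, OpenCV 4.12 (cv2) and the standard library are available. Lean on these libraries where they do the work, as an engineer would, in place of code of your own. Each camera call takes 0.05 s, during which the arm holds its last target. There are 200 camera calls.

TASK

Put the four loose things lying beside the fitted drawer tray - tape measure, nail tin, sanding block and laser distance meter - back into the tray, each in the pocket that was routed for it, seated flat on the pocket's felt floor. Keep the nail tin upright all the way so that nothing spills, and leave the block plane and the oil can where they are.

Things in the scene. Friction and masses are not known exactly. Their poses are not given: they have to be found in the camera images.
- tape_c (a point): Loose yellow and black pocket tape measure standing upright on its long edge: 38 mm thick (x; 34 mm between the flat sides where it is gripped), 85 mm long (y, including the small hook that stands out at the bottom of the -y end; the case itself reaches from 30 mm on the -y side to 42 mm on the +y side), 66 mm high (z up). The point is its centre, 33 mm above its underside. 0.3 kg. Pinch the flat sides (along x). It may sit in its pocket either way round.
- tin_c (a point): Loose small open round tin of whitish ribbed sheet metal with a few nails in it: 62 mm diameter, 55 mm high, z up. The point is its centre, 27.5 mm above its underside. 0.12 kg. Grip across the body.
- sander_c (a point): Loose brown cork sanding block wrapped in abrasive: 67 mm wide (x; 64 mm where it is gripped), 112 mm long (y), 36 mm high (z up). The point is its centre, 18 mm above its underside. 0.08 kg. Grip across the width (along x). Either way round is right.
- laser_c (a point): Loose grey and black laser distance meter lying on its back, display and buttons up: 48 mm wide (x), 104 mm long (y), 30 mm high (z up). The point is its centre, 15 mm above its underside. 0.14 kg. Grip across the width (along x). Either way round is right.
- insert_tape_seat (a point): Pocket for the tape measure, in a fixed insert of the tray: the narrow rectangle, 98 mm long, 51 mm wide, 14 mm deep. All four inserts are plain plywood blocks 130 x 90 mm with their tops 26 mm above the bench, side by side (four in a row, in any order) in one fixed drawer tray whose 9 mm sides stand 24 mm above the bench. This point is the centre of the pocket's flat grey felt floor; its x axis runs along the insert's 130 mm side (the pocket's length), y across it, z up.
- insert_tin_seat (a point): Pocket for the nail tin, in a fixed insert of the tray: the only round one, 75 mm diameter, 14 mm deep, felt floor 12 mm above the bench. This point is the centre of that floor; axes as for the other inserts.
- insert_sander_seat (a point): Pocket for the sanding block, in a fixed insert of the tray: the largest rectangle, 122 mm long (x), 78 mm wide (y), 10 mm deep, felt floor 16 mm above the bench. This point is the centre of that floor; axes as for the other inserts.
- insert_laser_seat (a point): Pocket for the laser distance meter, in a fixed insert of the tray: the rectangle of middle width, 116 mm long (x), 60 mm wide (y), 8 mm deep, felt floor 18 mm above the bench. This point is the centre of that floor; axes as for the other inserts.
- block_plane: Bystander: loose grey metal block plane, 52 x 174 x 54 mm, to the right of the tray. Its origin is the centre of its underside, y along its length. Leave it alone.
- oil_can: Bystander: loose green pump oil can with a spout, 79 x 101 mm, 168 mm high, standing behind the tray, right of the bench grinder. Its origin is the centre of its underside. Leave it alone. (The fixed bench grinder beside it is 214 mm high and fills the bench behind x = 0.60 between y = -0.27 and y = 0.05; keep the arm and gripper clear of it, for instance by carrying things along the front of the bench.)

How it is judged:
By the outcome, as a careful person would: the job done as asked, in the order asked, and still so for the second after the job is handed in, with the robot touching nothing.
It also fails if it takes over 126 s, if anything falls off the work surface, if the arm or the gripper's body presses on something with over 40 N, if the wrist force passes 120 N, or if a joint passes its speed limit or range.

## Working session

There is one attempt and no reset: what is moved stays moved. The work goes in short steps, Python scripts to look and compute and a tool call to move; the robot and the scene stay as the last step left them, time stands still between calls to the robot, and variables do not carry over. Pictures are saved under pics/ and viewed, at most 14 in all, crops included, and the job is handed in when it is done.

Besides the shell and the picture viewer there is one more tool, called after "Request:" as a command line: name --argument value ..., lists and objects as JSON in quotes. step_arm: Moves the arm, as the interface text tells. Its arguments: {"type":"object","properties":{"motion":{"type":"array","items":{"type":"number"}},"grip_force":{"type":"number"}},"required":["motion"]}

```bash
ls; mkdir -p pics; python3 - <<'E'
from plant import *
import cv2
o=get_obs();print({k:o[k] for k in('time','tool_pos','ee_rot','finger_gap')})
for n in('top','scene'):
    im=capture(n);cv2.imwrite(f'pics/{n}0.png',cv2.resize(im[:,:,::-1],(800,600),interpolation=cv2.INTER_CUBIC))
for n in('top','scene','wrist'):print(n,get_calibration(n))
E
```

```text
pics
{'time': 0.0, 'tool_pos': array([ 247.16546764, -573.25006802,  230.29841595]), 'ee_rot': array([-3.07461758e+00, -6.34205815e-01,  6.25048852e-05]), 'finger_gap': 0.9973360240660475}
top {'vertical_fov': 42.85819939617262, 'cx': 252.92689057198288, 'cy': 186.2703144821027, 'R': array([[-0.02495454, -0.99953235, -0.01767356],
       [-0.9959012 ,  0.02639356, -0.08651115],
       [ 0.08693716,  0.01544227, -0.9960941 ]]), 't': array([-170.40313053,  546.9746157 , 1575.37583002])}
scene {'vertical_fov': 50.969148068504325, 'cx': 250.51981123786868, 'cy': 190.11742659151855, 'R': array([[-0.82230773, -0.56891555,  0.01204569],
       [-0.42601089,  0.60144411, -0.6758548 ],
       [ 0.37725949, -0.56089222, -0.73693636]]), 't': array([319.23422269, 388.91904039, 939.58124518])}
wrist {'vertical_fov': 69.49858700432094, 'cx': 254.98844142608598, 'cy': 193.56975222854953, 'mount': array([[ 8.10056307e-04, -9.47468886e-01, -3.19846924e-01,
         8.24532597e+01],
       [ 9.99999644e-01,  8.42594433e-04,  3.66550680e-05,
         5.85515766e-01],
       [ 2.34771701e-04, -3.19846840e-01,  9.47469231e-01,
        -1.43241665e+02],
       [ 0.00000000e+00,  0.00000000e+00,  0.00000000e+00,
         1.00000000e+00]])}
```

View pics/top0.png

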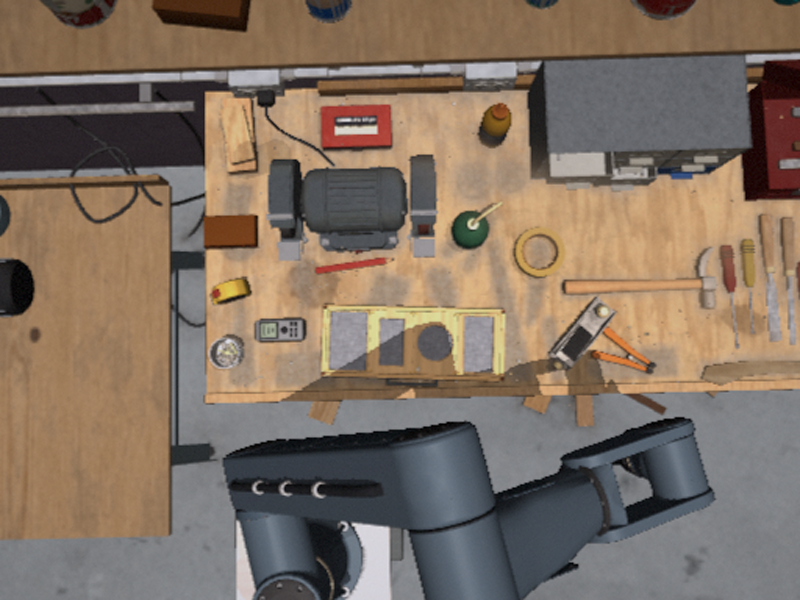

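View pics/scene0.png

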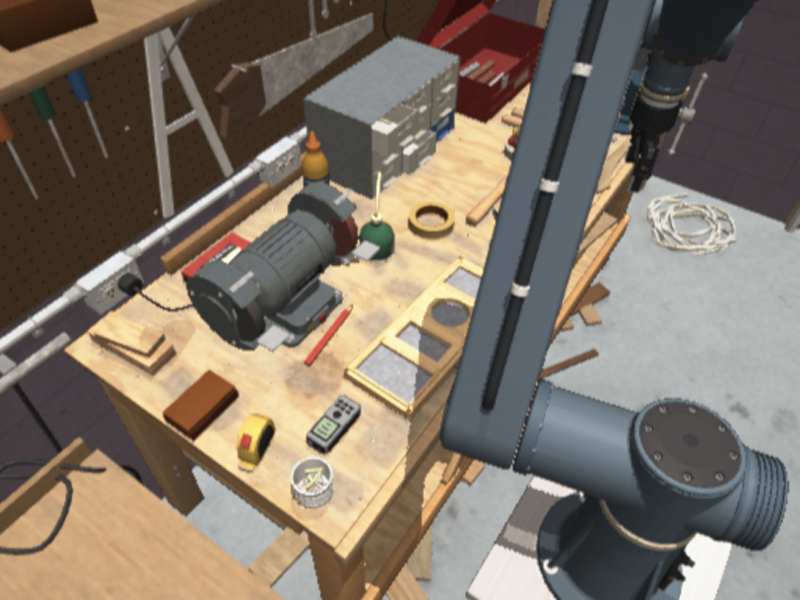

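The top view (800x600) shows the sander at (231,231), tape (231,290), tin (228,352) and laser (281,329). Pockets run left to right: sander (348,340), tape (391,341), tin (435,342), laser (479,344). I'll enlarge this for accurate reading.

```bash
python3 - <<'E'
import cv2
from plant import *
im=capture('top')[:,:,::-1]
cv2.imwrite('pics/cropA.png',cv2.resize(im[130:250,125:225],None,fx=5,fy=5,interpolation=cv2.INTER_CUBIC))
cv2.imwrite('pics/cropB.png',cv2.resize(im[185:250,195:335],None,fx=5.7,fy=5.7,interpolation=cv2.INTER_CUBIC))
E
cat > h.py <<'E'
from plant import *
import numpy as np, cv2
from scipy.spatial.transform import Rotation as Ro
def ray(n,uv,z,o=None):
    c=get_calibration(n);f=192/np.tan(np.radians(c['vertical_fov']/2))
    d=np.array([(uv[0]-c['cx'])/f,(uv[1]-c['cy'])/f,1.])
    if n=='wrist':
        R=Ro.from_rotvec(o['ee_rot']).as_matrix();M=c['mount']
        C=R@M[:3,3]+o['tool_pos'];D=R@M[:3,:3]@d
    else: C=-c['R'].T@c['t'];D=c['R'].T@d
    return C+D*(z-C[2])/D[2]
E
```

```text
(no output)
```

View pics/cropA.png

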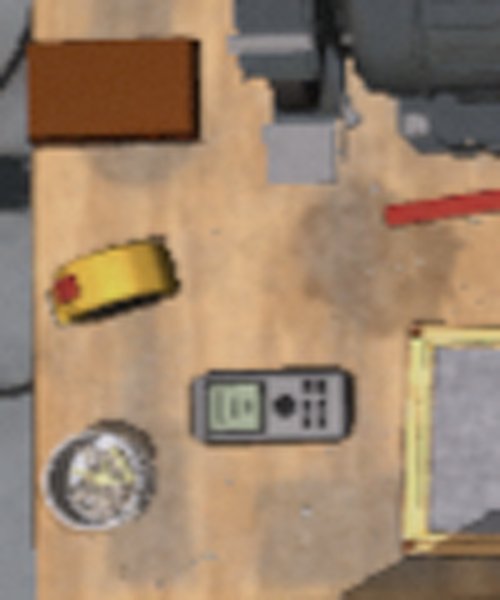

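View pics/cropB.png

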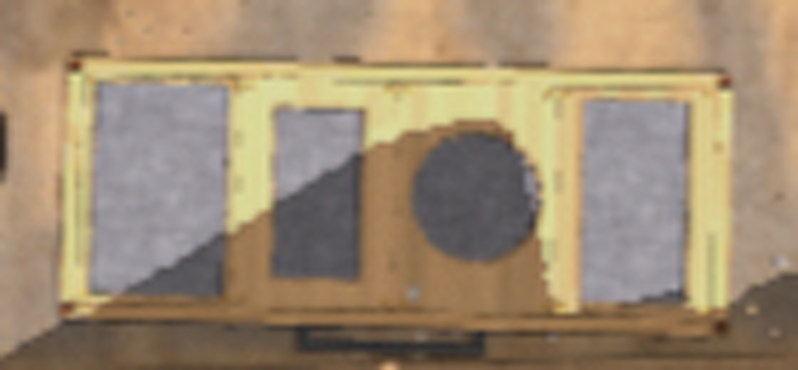

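```bash
python3 - <<'E'
from h import *
np.set_printoptions(precision=1,suppress=True)
A=lambda p,z:ray('top',(125+p[0]/5,130+p[1]/5),z)
B=lambda p,z:ray('top',(195+p[0]/5.7,185+p[1]/5.7),z)
def q(n,f,ps,z):
    P=np.array([f(p,z) for p in ps])[:,:2]; e=[np.linalg.norm(P[i]-P[(i+1)%4]) for i in range(4)]
    d=P[1]+P[2]-P[0]-P[3]
    print(n,'c',P.mean(0),'edges',np.array(e),'ang of left->right',np.degrees(np.arctan2(d[1],d[0])));return P
q('sander',A,[(30,40),(198,38),(196,140),(28,141)],36)
q('laser',A,[(195,370),(353,369),(352,441),(195,442)],30)
q('tin',A,[(44,423),(150,423),(150,530),(44,530)],55)
q('tape',A,[(60,268),(163,238),(178,288),(65,322)],66)
q('tray',B,[(70,60),(732,76),(728,330),(58,312)],24)
q('p_s',B,[(93,83),(230,84),(225,298),(90,295)],26)
q('p_t',B,[(275,107),(364,108),(360,279),(273,277)],26)
q('p_tin',B,[(412,131),(540,133),(538,262),(410,260)],26)
q('p_l',B,[(583,97),(692,99),(687,307),(582,303)],26)
E
```

```text
sander c [676.2 156.8] edges [110.6  67.4 110.2  66.8] ang of left->right -91.08300060209591
laser c [467.2  54.8] edges [102.9  46.7 102.   46.7] ang of left->right -91.10407812077248
tin c [423.9 164.2] edges [68.  68.  67.8 68.1] ang of left->right -91.43735206492155
tape c [548.9 148.4] edges [68.4 33.6 75.  34.8] ang of left->right -74.92373041166759
tray c [ 434.7 -219.3] edges [378.  143.8 379.6 143.5] ang of left->right -92.90911329225746
p_s c [440.5 -84.8] edges [ 78.3 121.5  76.7 120.4] ang of left->right -92.28918403485643
p_t c [ 436.6 -174.9] edges [50.7 97.  49.3 96.5] ang of left->right -92.42375085760092
p_tin c [ 432.2 -264. ] edges [72.8 73.1 72.5 73.1] ang of left->right -92.34338006251166
p_l c [ 427.1 -355.1] edges [ 61.9 117.7  59.3 116.6] ang of left->right -93.0505298712812
```

Sizes all match the given ones. The top view also gives the tray's yaw, about −2.6°. Moving to above the tape now.

Request:
step_arm --motion '[18.8,-18.1,0,0,0,18.8,-18.1,0,0,0,18.8,-18.1,0,0,0,18.8,-18.1,0,0,0,18.8,-18.1,0,0,0,18.8,-18.1,0,0,0,18.8,-18.1,0,0,0,18.8,-18.1,0,0,0,18.8,-18.1,0,0,0,18.8,-18.1,0,0,0,18.8,-18.1,0,0,0,18.8,-18.1,0,0,0,18.8,-18.1,0,0,0,18.8,-18.1,0,0,0,18.8,-18.1,0,0,0,18.8,-18.1,0,0,0,18.8,-18.1,0,0,0,18.8,-18.1,0,0,0,18.8,-18.1,0,0,0,18.8,-18.1,0,0,0]'

```text
time: 1.82
tool_pos: [449.6, -91.4, 231.2]
ee_rot: [-3.077, -0.635, 0.0]
ft_force: [0.8, -1.6, -0.0]
finger_gap: 1.005
grip_force: 0.0
```

Request:
step_arm --motion '[18.8,-18.1,0,0,0,18.8,-18.1,0,0,0,18.8,-18.1,0,0,0,18.8,-18.1,0,0,0,18.8,-18.1,0,0,0,18.8,-18.1,0,0,0,18.8,-18.1,0,0,0,18.8,-18.1,0,0,0,18.8,-18.1,0,0,0,18.8,-18.1,0,0,0]'

```text
time: 2.65
tool_pos: [550.5, 149.2, 231.1]
ee_rot: [-3.077, -0.635, 0.001]
ft_force: [0.4, -0.3, 0.3]
finger_gap: 1.001
grip_force: 0.0
```

Request:
step_arm --motion '[0,0,0,-5.1,0,0,0,0,-5.1,0,0,0,0,-5.1,0,0,0,0,-5.1,0,0,0,0,-5.1,0,0,0,0,-5.1,0,0,0,0,-5.1,0,0,0,0,-5.1,0,0,0,0,-5.1,0,0,0,0,-5.1,0,0,0,0,-5.1,0,0,0,0,-5.1,0,0,0,0,-5.1,0,0,0,0,-5.1,0,0,0,0,-5.1,0,0,0,0,-5.1,0,0,0,0,0,0,0,0,0,0,0]'

```text
time: 4.15
tool_pos: [550.2, 147.9, 231.1]
ee_rot: [-1.917, -2.488, 0.001]
ft_force: [0.1, -0.3, -0.4]
finger_gap: 1.0
grip_force: 0.0
```

```bash
python3 - <<'E'
from h import *
im=capture('wrist')[:,:,::-1]
cv2.imwrite('pics/w1.png',cv2.resize(im,(768,576),interpolation=cv2.INTER_CUBIC))
E
```

```text
(no output)
```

View pics/w1.png

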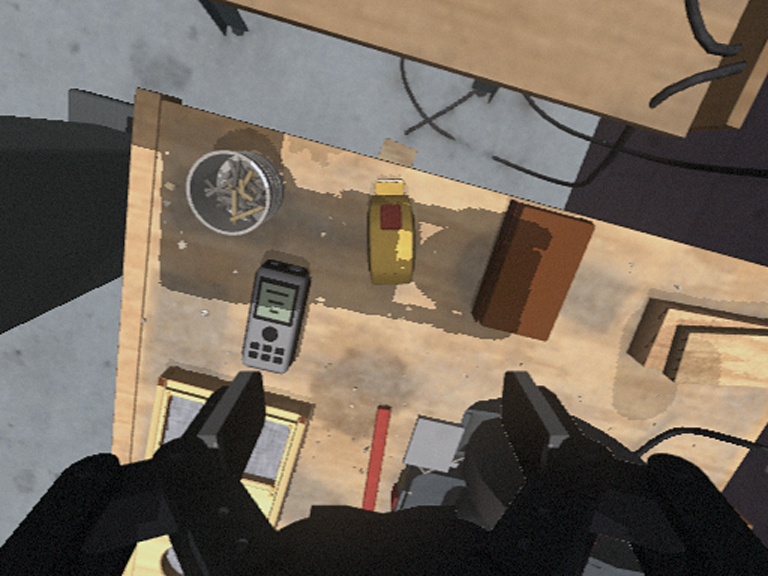

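The wrist view shows the tape at (391,240), tin rim centred (230,193), sander top at about (540,270) and laser at (276,316). Cross-checking these against the top view.

```bash
python3 - <<'E'
from h import *
np.set_printoptions(precision=1,suppress=True)
o=get_obs();W=lambda p,z:ray('wrist',(p[0]/1.5,p[1]/1.5),z,o)[:2]
print('tp',o['tool_pos'])
a,b=W((390,187),12),W((393,284),40);print('hook,end',a,b)
a,b=W((390.5,205),64),W((392.5,270),64);d=a-b;print('tape',a,b,np.degrees(np.arctan2(d[1],d[0])),'w',np.linalg.norm(W((369,240),66)-W((413.5,240),66)))
c=[W(p,55) for p in((187,193),(273,193),(230,150),(230,237))];print('tin',np.mean(c,0),np.linalg.norm(c[0]-c[1]),np.linalg.norm(c[2]-c[3]))
P=np.array([W(p,30) for p in((262,263),(310,265),(292,373),(243,364))]);print('laser',P.mean(0),P)
P=np.array([W(p,36) for p in((519,203),(594,223),(546,340),(475,315))]);print('sander',P.mean(0),P)
E
```

```text
tp [550.3 147.9 231.1]
hook,end [543.3 200.1] [565.5 125.7]
tape [545.  191.6] [559.6 143.9] 106.96926341589295 w 33.51262956820196
tin [426.5 167.5] 64.71542891724849 64.57976020425254
laser [474.2  64.6] [[453.2 112.2]
 [493.3 121. ]
 [498.1  13.8]
 [452.2  11.5]]
sander [678.  164.3] [[645.8 216.3]
 [710.6 216.9]
 [712.4 108.8]
 [643.1 115.4]]
```

```bash
python3 - <<'E'
from h import *
np.set_printoptions(precision=1,suppress=True)
o=get_obs();W=lambda p,z:ray('wrist',(p[0]/1.5,p[1]/1.5),z,o)[:2]
S=lambda p,z:ray('scene',(p[0]/1.5625,p[1]/1.5625),z)[:2]
A=lambda p,z:ray('top',(125+p[0]/5,130+p[1]/5),z)[:2]
B=lambda p,z:ray('top',(195+p[0]/5.7,185+p[1]/5.7),z)[:2]
print('tray corner far-left  wrist',W((312,405),24),'near-left',W((163,368),24),'top',B((70,60),24),B((58,312),24),'scene',S((347,371),24),S((408,410),24))
print('sander scene',S((206,373),36),S((237,382),36),S((193,432),36),S((164,418),36))
print('tin scene',S((313,472),55))
c=[(333,393),(360,401),(328,448),(308,438)];print('laser scene',np.mean([S(p,30) for p in c],0))
print('red box far-left', [W(p,0) for p in ((381,407),(369,510))], A((385,215),5),B((385-350,0),5))
print('bench front-left corner wrist',W((136,88),0),'top',ray('top',(206/1.5625,402/1.5625),0)[:2])
c=get_calibration('top');print('cam top',-c['R'].T@c['t'])
E
```

```text
tray corner far-left  wrist [523.3 -19.9] near-left [378. -16.] top [515.9 -34.8] [372.7 -25.6] scene [511.  -36.1] [375.5 -31.2]
sander scene [706.4 117.6] [648.2 100.1] [637.2 213.6] [696.4 222.8]
tin scene [423.4 162.3]
laser scene [467.4  60.4]
red box far-left [array([593.5, -20.6]), array([ 615.5, -158.7])] [592.5 -16.5] [552.7 -13. ]
bench front-left corner wrist [322.4 222.1] top [320.9 219.4]
cam top [ 403.5 -209.1 1613.5]
```

```bash
python3 - <<'E'
from h import *
np.set_printoptions(precision=1,suppress=True)
c=get_calibration('wrist');f=192/np.tan(np.radians(c['vertical_fov']/2));Mi=np.linalg.inv(c['mount'])
def pr(P):
    q=(Mi@np.r_[P,1])[:3];return 1.5*np.array([q[0]/q[2]*f+c['cx'],q[1]/q[2]*f+c['cy']])
for P in ((11,42.5,-13),(11,-42.5,-13),(-11,42.5,-13),(-11,-42.5,-13),(0,0,0)):print(P,pr(P))
o=get_obs();R=Ro.from_rotvec(o['ee_rot']).as_matrix()
for n,X in dict(tray1=(515.9,-34.8,24),tray2=(372.7,-25.6,24),tin=(423.9,164.2,55),laser=(467.2,54.8,30),sander=(676.2,156.8,36),benchc=(320.9,219.4,0),tapetop=(549,148.4,66)).items():
    print(n,pr(R.T@(np.array(X)-o['tool_pos'])))
E
```

```text
(11, 42.5, -13) [502.6 362.8]
(11, -42.5, -13) [261.  362.6]
(-11, 42.5, -13) [497.1 416. ]
(-11, -42.5, -13) [266.5 415.8]
(0, 0, 0) [381.9 371.7]
tray1 [301.6 415.9]
tray2 [156.5 375.3]
tin [225.9 197.4]
laser [266.8 326.4]
sander [527.6 280.7]
benchc [133.9  91. ]
tapetop [380.8 261.8]
```

```bash
cat >> h.py <<'E'
def proj(n,X,o=None):
    c=get_calibration(n);f=192/np.tan(np.radians(c['vertical_fov']/2));X=np.array(X,float)
    if n=='wrist':
        R=Ro.from_rotvec(o['ee_rot']).as_matrix();M=c['mount']
        q=M[:3,:3].T@(R.T@(X-o['tool_pos'])-M[:3,3])
    else: q=c['R']@X+c['t']
    return np.array([q[0]/q[2]*f+c['cx'],q[1]/q[2]*f+c['cy']])
def box(cx,cy,L,w,z,a):
    u=np.array([np.cos(np.radians(a)),np.sin(np.radians(a))]);v=np.array([-u[1],u[0]])
    return [(*(np.array([cx,cy])+s*L/2*u+t*w/2*v),z) for s,t in((1,1),(1,-1),(-1,-1),(-1,1))]
def circ(cx,cy,r,z):return [(cx+r*np.cos(t),cy+r*np.sin(t),z) for t in np.linspace(0,6.2,25)]
def draw(im,n,pts,o=None,s=1.5,off=(0,0),col=(255,0,255)):
    p=np.array([(proj(n,X,o)-off)*s for X in pts]);cv2.polylines(im,[np.round(p).astype(int)],True,col,1)
SH=dict(s=box(676.2,156.8,112,67,36,-91.1),l=box(467.2,54.8,104,48,30,-91.1),t=circ(423.9,164.2,31,55),tp=box(549,148.4,72,34,66,-74.9),tray=box(434.7,-219.3,148,378,24,-2.6))
E
python3 - <<'E'
from h import *
o=get_obs()
im=cv2.imread('pics/w1.png')
for k in SH: draw(im,'wrist',SH[k],o)
im2=cv2.resize(capture('scene')[:,:,::-1],None,fx=1.5625,fy=1.5625)
for k in SH: draw(im2,'scene',SH[k],None,1.5625)
b=cv2.resize(im2[340:510,130:430],None,fx=1.5,fy=1.5)
a=cv2.resize(im[60:440,100:660],None,fx=.9,fy=.9)
h=np.zeros((a.shape[0]+b.shape[0],max(a.shape[1],b.shape[1]),3),np.uint8);h[:a.shape[0],:a.shape[1]]=a;h[a.shape[0]:,:b.shape[1]]=b
cv2.imwrite('pics/ov.png',h);print(h.shape)
E
```

```text
(597, 504, 3)
```

View pics/ov.png

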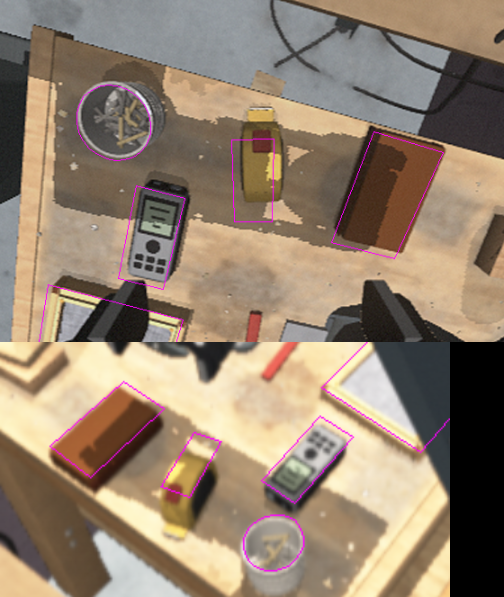

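The overlay shows the tin and sander fit. The top-view tape outline is off by about 10 mm because I had measured its side face, so the wrist view puts its centre near (555,160). Descending for a close look.

Request:
step_arm --motion '[1.7,1.5,20,-0.4,0,1.7,1.5,20,-0.4,0,1.7,1.5,20,-0.4,0,1.7,1.5,20,-0.4,0,1.7,1.5,20,-0.4,0,0,0,0,0,0,0,0,0,0,0]'

```text
time: 4.83
tool_pos: [554.6, 158.0, 130.5]
ee_rot: [-1.87, -2.522, 0.003]
ft_force: [0.7, 0.2, -0.4]
finger_gap: 1.0
grip_force: 0.0
```

```bash
python3 - <<'E'
from h import *
o=get_obs();print(o['tool_pos'],o['ee_rot'])
im=capture('wrist')[:,:,::-1]
im=np.ascontiguousarray(cv2.resize(im,(768,576),interpolation=cv2.INTER_CUBIC))
draw(im,'wrist',box(555,158,1,60,60,106.9),o);cv2.imwrite('pics/w2.png',im)
E
```

```text
[554.62456005 158.04787572 130.4712508 ] [-1.87047558 -2.52154057  0.00298354]
```

View pics/w2.png

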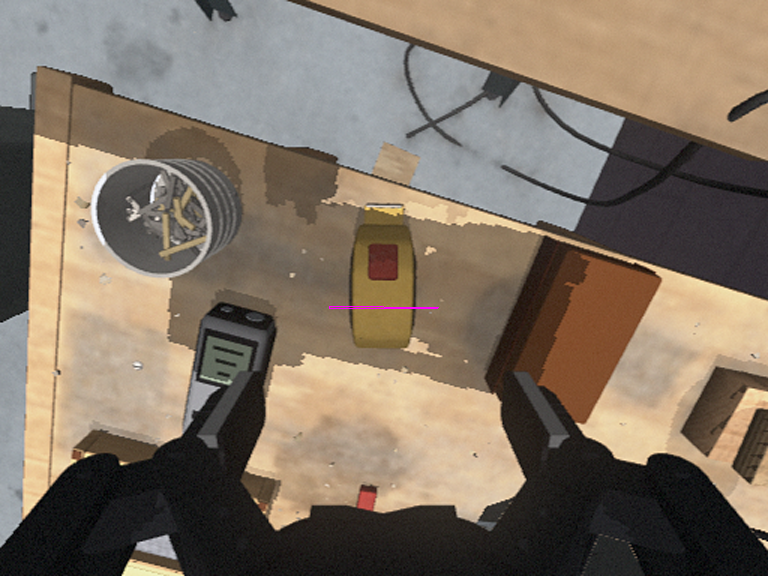

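The tape sits at columns 350–414 (mid 382), rows 225–347, with its hook at row 205. It's laterally centred; checking the lengthwise position.

```bash
python3 - <<'E'
from h import *
np.set_printoptions(precision=1,suppress=True)
o=get_obs();W=lambda p,z:ray('wrist',(p[0]/1.5,p[1]/1.5),z,o)[:2]
R=Ro.from_rotvec(o['ee_rot']).as_matrix()[:2,:2]
for n,p,z in (('far',(383,347),50),('far',(383,347),60),('hook',(384,206),5),('hook',(384,206),0),('shoulder',(384,225),50),('tinc',(155,218),55),('L',(350,290),60),('Rt',(414,290),60)):
    w=W(p,z);print(n,z,w,'tool',R.T@(w-o['tool_pos'][:2]))
E
```

```text
far 50 [564.9 129.6] tool [-29.9   0.6]
far 60 [563.4 134.4] tool [-24.9   0.6]
hook 5 [542.9 204.3] tool [47.9  1.2]
hook 0 [543.1 203.7] tool [47.3  1.2]
shoulder 50 [544.  199.9] tool [43.4  1. ]
tinc 55 [427.  169.1] tool [  47.8 -119.9]
L 60 [536.1 162.1] tool [  9.5 -17.5]
Rt 60 [569.6 172.3] tool [ 9.5 17.4]
```

Request:
step_arm --motion '[0,0,18,0,0,0,0,18,0,0,0,0,18,0,0,0,0,18,0,0,0,0,18,0,0,0,0,18,0,0,0,0,0,0,0,0,0,0,0,0,0,0,0,0,220,0,0,0,0,220,0,0,0,0,220,0,0,0,0,220,0,0,0,0,220,0,0,0,0,220,0,0,0,0,220,0,0,0,0,220,0,0,0,0,220,0,0,0,0,220]' --grip_force 50

```text
time: 6.38
tool_pos: [555.6, 158.1, 24.4]
ee_rot: [1.87, 2.523, 0.001]
ft_force: [-1.4, -0.6, 6.3]
finger_gap: 0.392
grip_force: 51.2
```

Request:
step_arm --motion '[0,0,-10,0,220,0,0,-25,0,220,0,0,-25,0,220,0,0,-25,0,220,0,0,-25,0,220,0,0,-25,0,220,0,0,-25,0,220,0,0,-10,0,220,-17.6,-13.5,0,0,220,-17.6,-13.5,0,0,220,-17.6,-13.5,0,0,220,-17.6,-13.5,0,0,220,-17.6,-13.5,0,0,220,-17.6,-13.5,0,0,220,-17.6,-13.5,0,0,220,-17.6,-13.5,0,0,220]'

```text
time: 7.72
tool_pos: [491.6, -8.7, 192.6]
ee_rot: [-1.87, -2.523, 0.001]
ft_force: [1.1, -0.7, -3.3]
finger_gap: 0.394
grip_force: 50.8
```

Request:
step_arm --motion '[-17.6,-13.5,0,0,220,-17.6,-13.5,0,0,220,-17.6,-13.5,0,0,220,-17.6,-13.5,0,0,220,-17.6,-13.5,0,0,220,-17.6,-13.5,0,0,220,-17.6,-13.5,0,0,220,-17.6,-13.5,0,0,220,0,0,0,5,220,0,0,0,5,220,0,0,0,5,220,0,0,0,5,220,0,0,0,5,220,0,0,0,5,220,0,0,0,5,220,0,0,0,5,220,0,0,0,5,220,0,0,0,5,220]'

```text
time: 9.22
tool_pos: [429.9, -173.6, 192.7]
ee_rot: [-2.764, -1.49, 0.001]
ft_force: [-0.1, 0.7, -4.3]
finger_gap: 0.389
grip_force: 50.9
```

Request:
step_arm --motion '[0,0,0,5,220,0,0,0,5,220,0,0,0,5,220,0,0,0,5,220,0,0,0,5,220,0,0,0,5,220,0,0,0,5,220,0,0,0,5,220,0,0,0,5,220,0,0,0,5,220,0,0,0,5,220,0,0,0,4.6,220,0,0,15,0,220,0,0,15,0,220,0,0,15,0,220,0,0,15,0,220,0,0,0,0,220,0,0,0,0,220]'

```text
time: 10.72
tool_pos: [429.7, -173.5, 132.5]
ee_rot: [-3.139, 0.074, 0.004]
ft_force: [0.5, -0.6, -2.1]
finger_gap: 0.39
grip_force: 50.8
```

```bash
python3 - <<'E'
from h import *
o=get_obs();print(o['tool_pos'],o['ee_rot'],o['finger_gap'])
im=capture('wrist')[:,:,::-1]
im=np.ascontiguousarray(cv2.resize(im,(768,576),interpolation=cv2.INTER_CUBIC))
cv2.imwrite('pics/w3raw.png',im)
for b in (SH['tray'],box(436.6,-174.9,98,51,26,-2.6),circ(432.2,-264,37.5,26),box(427.1,-355.1,116,60,26,-2.6),box(440.5,-84.8,122,78,26,-2.6)): draw(im,'wrist',b,o)
cv2.imwrite('pics/w3.png',im)
E
```

```text
[ 429.67754415 -173.49340122  132.45332702] [-3.13877889  0.07383897  0.0043705 ] 0.38958861741017553
```

View pics/w3.png

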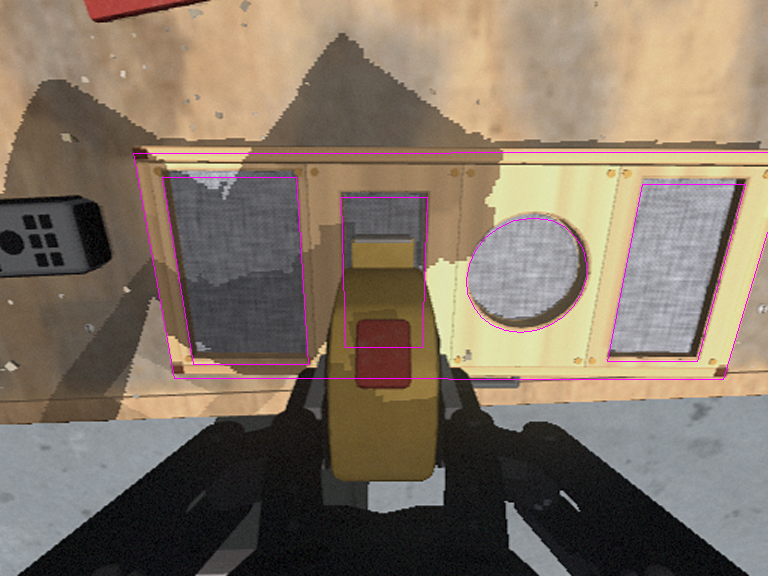

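The overlay nearly matches. Wrist-measured pockets lie about 2.5 mm further in x than the top view had them. The tape is held square, hook tip at row ~237, pocket top edge at row 192. Checking the hook offset.

```bash
python3 - <<'E'
from h import *
o=get_obs();R=Ro.from_rotvec(o['ee_rot']).as_matrix()
for x in (40,44,48):print(x,1.5*proj('wrist',o['tool_pos']+R@np.array([x,0,22.]),o))
E
```

```text
40 [381.29956164 260.07968463]
44 [381.298561  250.5371859]
48 [381.29754508 240.84899792]
```

Request:
step_arm --motion '[3,1.4,0,0,220,0,0,15,0,220,0,0,15,0,220,0,0,15,0,220,0,0,15,0,220,0,0,10,0,220,0,0,8,0,220,0,0,5,0,220,0,0,4,0,220,0,0,3,0,220,0,0,2,0,220,0,0,2,0,220,0,0,0,0,220,0,0,0,0,220]'

```text
time: 11.93
tool_pos: [433.6, -175.8, 39.5]
ee_rot: [3.141, -0.074, 0.0]
ft_force: [-0.2, 0.6, -3.8]
finger_gap: 0.392
grip_force: 51.0
```

Request:
step_arm --motion '[0,0,1.2,0,220,0,0,1,0,220,0,0,0,0,220,0,0,0,0,220,0,0,0,0,220]'

```text
time: 12.35
tool_pos: [433.5, -175.7, 37.1]
ee_rot: [3.141, -0.074, 0.0]
ft_force: [0.1, -0.2, -3.2]
finger_gap: 0.388
grip_force: 51.0
```

Request:
step_arm --motion '[0,0,0.8,0,220,0,0,0.8,0,220,0,0,0,0,220,0,0,0,0,220]'

```text
time: 12.68
tool_pos: [433.6, -175.7, 36.4]
ee_rot: [3.14, -0.074, 0.001]
ft_force: [-0.8, 0.8, 5.3]
finger_gap: 0.392
grip_force: 52.1
```

Seated (contact at the predicted height). Release, lift and head for the tin.

Request:
step_arm --motion '[0,0,0,0,60,0,0,0,0,60,0,0,0,0,60,0,0,0,0,60,0,0,0,0,60,0,0,0,0,60,0,0,-10,0,60,0,0,-20,0,60,0,0,-25,0,60,0,0,-25,0,60,0,0,-25,0,60,0,0,-25,0,60,0,0,-20,0,0,0,0,0,0,0,0,0,0,0,0]'

```text
time: 13.93
tool_pos: [434.0, -176.0, 187.0]
ee_rot: [3.139, -0.074, 0.005]
ft_force: [0.9, 0.7, -0.2]
finger_gap: 0.998
grip_force: 0.0
```

```bash
python3 - <<'E'
from h import *
o=get_obs();print(o['tool_pos'],o['ee_rot'],o['finger_gap'])
im=capture('wrist')[:,:,::-1]
cv2.imwrite('pics/w4.png',cv2.resize(im,(768,576),interpolation=cv2.INTER_CUBIC))
E
```

```text
[ 433.98852489 -175.98035196  186.97077973] [ 3.1387812  -0.07364168  0.00451505] 0.9980895110595072
```

View pics/w4.png

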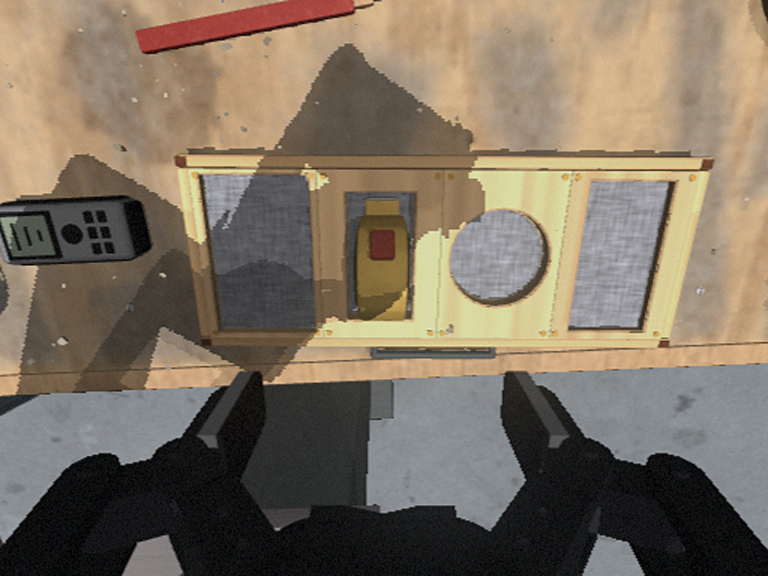

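Request:
step_arm --motion '[-1.7,-24.3,0,0,0,-1.7,-24.3,0,0,0,-1.7,-24.3,0,0,0,-1.7,-24.3,0,0,0,-1.7,-24.3,0,0,0,-1.7,-24.3,0,0,0,-1.7,-24.3,0,0,0,-1.7,-24.3,0,0,0,-1.7,-24.3,0,0,0,-1.7,-24.3,0,0,0,-1.7,-24.3,0,0,0,-1.7,-24.3,0,0,0,-1.7,-24.3,0,0,0,-1.7,-24.3,0,0,0]'

```text
time: 15.15
tool_pos: [424.2, 166.3, 184.0]
ee_rot: [3.14, -0.074, -0.006]
ft_force: [-0.0, -0.6, -0.1]
finger_gap: 0.999
grip_force: 0.0
```

Request:
step_arm --motion '[0,0,0,-5,0,0,0,0,-5,0,0,0,0,-5,0,0,0,0,-5,0,0,0,0,-5,0,0,0,0,-5,0,0,0,0,-5,0,0,0,0,-5,0,0,0,0,-5,0,0,0,0,-5,0,0,0,0,-5,0,0,0,0,-5,0,0,0,0,-5,0,0,0,0,-5,0,0,0,0,-5,0,0,0,0,-5,0,0,0,0,-5,0,0,0,0,-5,0,0,0,15,0,0,0,0,15,0,0]'

```text
time: 16.82
tool_pos: [425.3, 165.2, 154.4]
ee_rot: [-2.272, -2.168, 0.001]
ft_force: [-0.6, 0.4, 0.4]
finger_gap: 0.999
grip_force: 0.0
```

The tape is seated inside its pocket (pocket rows 193–322, hook at ~205). Grasping the tin.

Request:
step_arm --motion '[0,0,20,0,0,0,0,20,0,0,0,0,20,0,0,0,0,20,0,0,0,0,20,0,0,0,0,20,0,0,0,0,12,0,0,0,0,0,0,0,0,0,0,0,0,0,0,0,0,60,0,0,0,0,120,0,0,0,0,120,0,0,0,0,120,0,0,0,0,120,0,0,0,0,120,0,0,0,0,120,0,0,0,0,120,0,0,0,0,120]' --grip_force 30

```text
time: 18.32
tool_pos: [425.9, 165.3, 24.4]
ee_rot: [2.272, 2.168, 0.001]
ft_force: [-0.7, -0.5, 7.1]
finger_gap: 0.713
grip_force: 33.2
```

Request:
step_arm --motion '[0,0,-5,0,120,0,0,-10,0,120,0,0,-20,0,120,0,0,-20,0,120,0,0,-20,0,120,0,0,-20,0,120,0,0,-15,0,120,0,0,-10,0,120,0,0,-5,0,120,-5,0,0,0,120,-10,0,0,0,120,-15,1,0,0,120,-20,1.5,0,0,120,-21.5,2,0,0,120,-21.5,2,0,0,120,-21.5,2,0,0,120,-21.5,2,0,0,120,-21.5,2,0,0,120,-21.5,2,0,0,120,-21.5,2,0,0,120]'

```text
time: 19.98
tool_pos: [431.6, -37.3, 147.5]
ee_rot: [-2.272, -2.166, 0.002]
ft_force: [-0.6, 0.2, -1.0]
finger_gap: 0.712
grip_force: 33.1
```

Request:
step_arm --motion '[-21.5,2,0,0,120,-21.5,2,0,0,120,-21.5,2,0,0,120,-21.5,2,0,0,120,-21.5,2,0,0,120,-21.5,1.5,0,0,120,-21.5,1,0,0,120,-21.5,1,0,0,120,-20,0.5,0,0,120,-15,0,0,0,120,-10,0,0,0,120,-7,0,0,0,120,-3,0,0,0,120,0,0,0,0,120,0,0,0,0,120]'

```text
time: 21.23
tool_pos: [435.8, -262.3, 148.3]
ee_rot: [-2.272, -2.168, -0.0]
ft_force: [0.2, -0.2, -0.8]
finger_gap: 0.716
grip_force: 33.0
```

```bash
python3 - <<'E'
from h import *
o=get_obs();print(o['tool_pos'],o['ee_rot'],o['finger_gap'])
R=Ro.from_rotvec(o['ee_rot']).as_matrix()
im=np.ascontiguousarray(cv2.resize(capture('wrist')[:,:,::-1],(768,576),interpolation=cv2.INTER_CUBIC))
draw(im,'wrist',circ(434.7,-264,37.5,26),o)
draw(im,'wrist',[o['tool_pos']+R@np.array([31*np.cos(t),31*np.sin(t),24.4-55]) for t in np.linspace(0,6.2,25)],o)
cv2.imwrite('pics/w5.png',im)
E
```

```text
[ 435.80419812 -262.30964826  148.34345906] [-2.27163566e+00 -2.16827803e+00 -2.85470019e-04] 0.7158650058679666
```

View pics/w5.png

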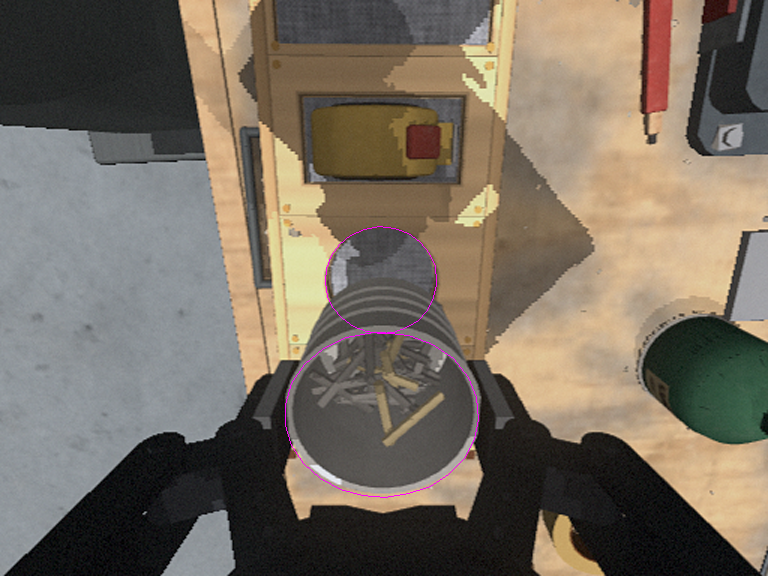

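The tin is centred in the grip and over the round pocket, with both overlays matching. Lowering.

Request:
step_arm --motion '[-2,-1,0,0,120,0,0,10,0,120,0,0,18,0,120,0,0,18,0,120,0,0,18,0,120,0,0,15,0,120,0,0,10,0,120,0,0,8,0,120,0,0,5,0,120,0,0,3,0,120,0,0,2,0,120,0,0,1.5,0,120,0,0,0,0,120,0,0,0,0,120]'

```text
time: 22.45
tool_pos: [435.2, -265.4, 40.4]
ee_rot: [2.272, 2.168, 0.0]
ft_force: [-0.0, 0.4, -0.4]
finger_gap: 0.713
grip_force: 33.0
```

Request:
step_arm --motion '[0,0,1,0,120,0,0,1,0,120,0,0,0,0,120,0,0,0,0,120]'

```text
time: 22.78
tool_pos: [435.0, -265.2, 38.1]
ee_rot: [2.273, 2.169, -0.0]
ft_force: [0.7, -0.2, -1.5]
finger_gap: 0.712
grip_force: 33.0
```

Request:
step_arm --motion '[0,0,0.8,0,120,0,0,0.8,0,120,0,0,0.5,0,120,0,0,0,0,120,0,0,0,0,120]'

```text
time: 23.2
tool_pos: [435.1, -265.2, 36.4]
ee_rot: [2.273, 2.168, -0.0]
ft_force: [-2.1, -0.2, 6.0]
finger_gap: 0.714
grip_force: 33.6
```

Tin seated. Release, lift and move to the sanding block along the front.

Request:
step_arm --motion '[0,0,0,0,0,0,0,0,0,0,0,0,0,0,0,0,0,0,0,0,0,0,0,0,0,0,0,0,0,0,0,0,-10,0,0,0,0,-20,0,0,0,0,-25,0,0,0,0,-25,0,0,0,0,-25,0,0,0,0,-25,0,0,0,0,-25,0,0,0,0,0,0,0]'

```text
time: 24.37
tool_pos: [437.3, -267.1, 196.2]
ee_rot: [2.265, 2.162, 0.001]
ft_force: [-0.1, -0.3, 0.8]
finger_gap: 1.002
grip_force: 0.0
```

Request:
step_arm --motion '[24.9,-1.1,0,0,0,24.9,-1.1,0,0,0,24.9,-1.1,0,0,0,24.9,-1.1,0,0,0,24.9,-1.1,0,0,0,24.9,-1.1,0,0,0,24.9,-1.1,0,0,0,24.9,-1.1,0,0,0,24.9,-1.1,0,0,0,24.9,-1.1,0,0,0,24.9,-1.1,0,0,0,24.9,-1.1,0,0,0,24.9,-1.1,0,0,0,24.9,-1.1,0,0,0,24.9,-1.1,0,0,0,24.9,-1.1,0,0,0,24.9,-1.1,0,0,0,0,0,0,0,0]'

```text
time: 25.87
tool_pos: [435.6, 161.7, 191.0]
ee_rot: [-2.268, -2.172, -0.002]
ft_force: [0.0, -0.2, 0.1]
finger_gap: 0.999
grip_force: 0.0
```

Request:
step_arm --motion '[1.1,24.2,0,-0.5,0,1.1,24.2,0,-0.5,0,1.1,24.2,0,-0.5,0,1.1,24.2,0,0,0,1.1,24.2,0,0,0,1.1,24.2,0,0,0,1.1,24.2,0,0,0,1.1,24.2,0,0,0,1.1,24.2,0,0,0,1.1,24.2,0,0,0,0,0,20,0,0,0,0,20,0,0,0,0,20,0,0,0,0,0,0,0,0,0,0,0,0]'

```text
time: 27.12
tool_pos: [677.1, 162.4, 129.4]
ee_rot: [-2.243, -2.196, 0.005]
ft_force: [0.6, 0.5, 1.0]
finger_gap: 0.999
grip_force: 0.0
```

```bash
python3 - <<'E'
from h import *
o=get_obs();print(o['tool_pos'],o['ee_rot'],o['joints'])
im=np.ascontiguousarray(cv2.resize(capture('wrist')[:,:,::-1],(768,576),interpolation=cv2.INTER_CUBIC))
draw(im,'wrist',box(677,159,112,67,36,-91.1),o)
draw(im,'wrist',box(469,57,104,48,30,-91.1),o)
cv2.imwrite('pics/w6.png',im)
E
```

```text
[677.09227944 162.38060034 129.36588264] [-2.24314739 -2.19585847  0.00523912] [ 7.53583819e-02  7.37148892e-01  1.31840771e+00 -2.14943113e-04
  1.09023783e+00  9.67634274e-02]
```

View pics/w6.png

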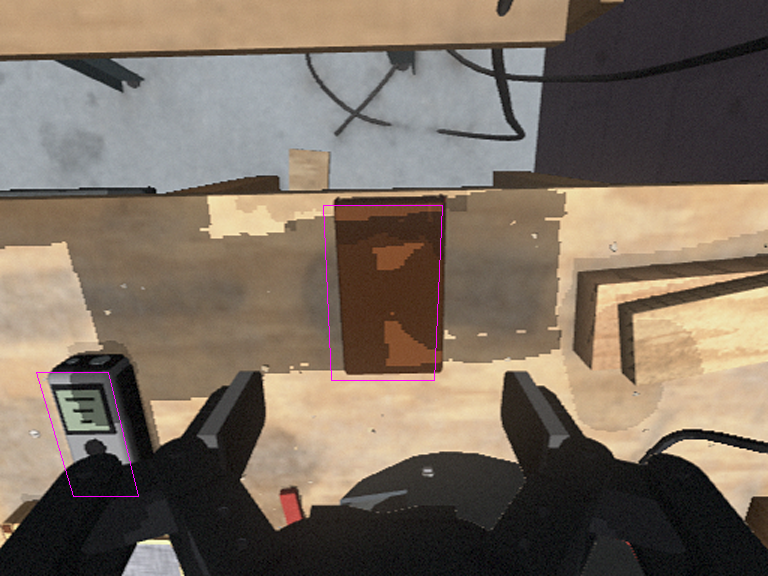

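The sander's top face spans columns 338–444, rows 203–374, about 3 mm right of the prediction. Shifting, then grasping.

Request:
step_arm --motion '[0,3,19,0,0,0,0,20,0,0,0,0,20,0,0,0,0,20,0,0,0,0,20,0,0,0,0,15,0,0,0,0,5,0,0,0,0,0,0,0,0,0,0,0,0,0,0,0,0,120,0,0,0,0,120,0,0,0,0,120,0,0,0,0,120,0,0,0,0,120,0,0,0,0,120,0,0,0,0,120,0,0,0,0,120]' --grip_force 40

```text
time: 28.58
tool_pos: [682.9, 163.3, 13.9]
ee_rot: [2.243, 2.197, 0.004]
ft_force: [0.6, -1.2, 7.1]
finger_gap: 0.74
grip_force: 45.3
```

Request:
step_arm --motion '[0,0,-8,0,120,0,0,-20,0,120,0,0,-22,0,120,0,0,-22,0,120,0,0,-22,0,120,0,0,-22,0,120,0,0,-20,0,120,-0.5,-24,0,0,120,-0.5,-24,0,0,120,-0.5,-24,0,0,120,-0.5,-24,0,0,120,-0.5,-24,0,0,120,-0.5,-24,0,0,120,-0.5,-24,0,0,120,-0.5,-24,0,0,120,-0.5,-24,0,0,120,-0.5,-24,0,0,120]'

```text
time: 30.0
tool_pos: [439.9, 163.1, 148.2]
ee_rot: [-2.245, -2.198, 0.0]
ft_force: [0.0, -0.3, -0.8]
finger_gap: 0.741
grip_force: 44.6
```

Request:
step_arm --motion '[-24.8,0.5,0,0,120,-24.8,0.5,0,0,120,-24.8,0.5,0,0,120,-24.8,0.5,0,0,120,-24.8,0.5,0,0,120,-24.8,0.5,0,0,120,-24.8,0.5,0,0,120,-24.8,0.5,0,0,120,-24.8,0.5,0,0,120,-24.8,0.5,0,0,120,0,0,0,5,120,0,0,0,5,120,0,0,0,5,120,0,0,0,5,120,0,0,0,5,120,0,0,0,5,120,0,0,0,5,120,0,0,0,5,120,0,0,0,5,120,0,0,0,5,120]'

```text
time: 31.67
tool_pos: [441.0, -84.7, 148.2]
ee_rot: [-2.965, -1.037, 0.0]
ft_force: [-0.4, 0.6, -0.5]
finger_gap: 0.74
grip_force: 44.6
```

Request:
step_arm --motion '[0,0,0,5,120,0,0,0,5,120,0,0,0,5,120,0,0,0,5,120,0,0,0,5,120,0,0,0,5,120,0,0,0,5,120,0,0,0,5.5,120,0,0,0,0,120,0,0,0,0,120]'

```text
time: 32.5
tool_pos: [441.0, -84.8, 148.1]
ee_rot: [3.141, -0.043, 0.0]
ft_force: [0.7, -0.2, -1.3]
finger_gap: 0.738
grip_force: 44.6
```

```bash
python3 - <<'E'
from h import *
o=get_obs();print(o['tool_pos'],o['ee_rot'],o['finger_gap'])
R=Ro.from_rotvec(o['ee_rot']).as_matrix()
im=np.ascontiguousarray(cv2.resize(capture('wrist')[:,:,::-1],(768,576),interpolation=cv2.INTER_CUBIC))
draw(im,'wrist',box(443,-84.8,122,78,26,-2.6),o)
draw(im,'wrist',[o['tool_pos']+R@np.array([a*56,b*33.5,13.9-36]) for a,b in((1,1),(1,-1),(-1,-1),(-1,1))],o)
cv2.imwrite('pics/w7.png',im)
E
```

```text
[441.0478285  -84.79303939 148.1337097 ] [ 3.14128851e+00 -4.26364129e-02  1.75827324e-05] 0.7382942508578055
```

View pics/w7.png

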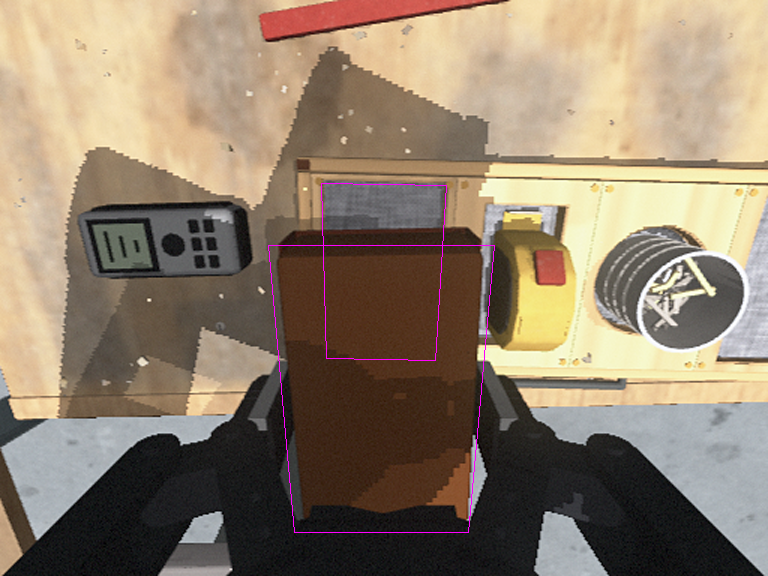

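The sander is held square, about 1.5 mm back. The pocket overlay matches, and the tin (690,300) and tape look fine. Lowering with a 1° turn and a small forward shift.

Request:
step_arm --motion '[3.5,0,0,1,120,0,0,15,0,120,0,0,20,0,120,0,0,20,0,120,0,0,20,0,120,0,0,15,0,120,0,0,10,0,120,0,0,6,0,120,0,0,4,0,120,0,0,2,0,120,0,0,2,0,120,0,0,0,0,120,0,0,0,0,120]'

```text
time: 33.63
tool_pos: [445.0, -85.1, 34.3]
ee_rot: [3.14, -0.074, 0.001]
ft_force: [-0.8, 0.0, -0.4]
finger_gap: 0.739
grip_force: 44.6
```

Request:
step_arm --motion '[0,0,1,0,120,0,0,1,0,120,0,0,0,0,120,0,0,0,0,120]'

```text
time: 33.97
tool_pos: [444.7, -85.0, 32.0]
ee_rot: [3.141, -0.074, 0.0]
ft_force: [0.4, 0.6, -0.7]
finger_gap: 0.741
grip_force: 44.6
```

Request:
step_arm --motion '[0,0,1,0,120,0,0,1,0,120,0,0,0.6,0,120,0,0,0,0,120,0,0,0,0,120]'

```text
time: 34.38
tool_pos: [444.8, -85.0, 29.9]
ee_rot: [3.14, -0.074, 0.001]
ft_force: [-1.3, 0.8, 5.7]
finger_gap: 0.742
grip_force: 45.3
```

Seated. Release, lift, move above the laser meter and look.

Request:
step_arm --motion '[0,0,0,0,0,0,0,0,0,0,0,0,0,0,0,0,0,0,0,0,0,0,0,0,0,0,0,-5,0,0,0,0,-20,0,0,0,0,-25,0,0,0,0,-25,0,0,0,0,-25,0,0,0,0,-20,0,0,2.6,-20.6,0,0,0,2.6,-20.6,0,0,0,2.6,-20.6,0,0,0,2.6,-20.6,0,0,0,2.6,-20.6,0,0,0,2.6,-20.6,0,0,0,2.6,-20.6,0,0,0]'

```text
time: 35.88
tool_pos: [469.4, 59.3, 149.6]
ee_rot: [3.141, -0.074, -0.0]
ft_force: [0.5, -0.6, -0.1]
finger_gap: 1.0
grip_force: 0.0
```

Request:
step_arm --motion '[0,0,0,-5,0,0,0,0,-5,0,0,0,0,-5,0,0,0,0,-5,0,0,0,0,-5,0,0,0,0,-5,0,0,0,0,-5,0,0,0,0,-5,0,0,0,0,-5,0,0,0,0,-5,0,0,0,0,-5,0,0,0,0,-5,0,0,0,0,-5,0,0,0,0,-5,0,0,0,0,-5,0,0,0,0,-5,0,0,0,0,-5,0,0,0,0,-6.5,0,0,0,0,0,0,0,0,0,0,0]'

```text
time: 37.55
tool_pos: [469.5, 58.2, 149.5]
ee_rot: [-2.248, -2.195, -0.0]
ft_force: [-1.1, 0.1, -1.6]
finger_gap: 1.004
grip_force: 0.0
```

```bash
python3 - <<'E'
from h import *
o=get_obs();print(o['tool_pos'],o['ee_rot'])
im=np.ascontiguousarray(cv2.resize(capture('wrist')[:,:,::-1],(768,576),interpolation=cv2.INTER_CUBIC))
draw(im,'wrist',box(470,58,104,48,30,-91.1),o)
cv2.imwrite('pics/w8.png',im)
E
```

```text
[469.47945142  58.22461139 149.49393905] [-2.24752778e+00 -2.19500537e+00 -1.39426809e-05]
```

View pics/w8.png

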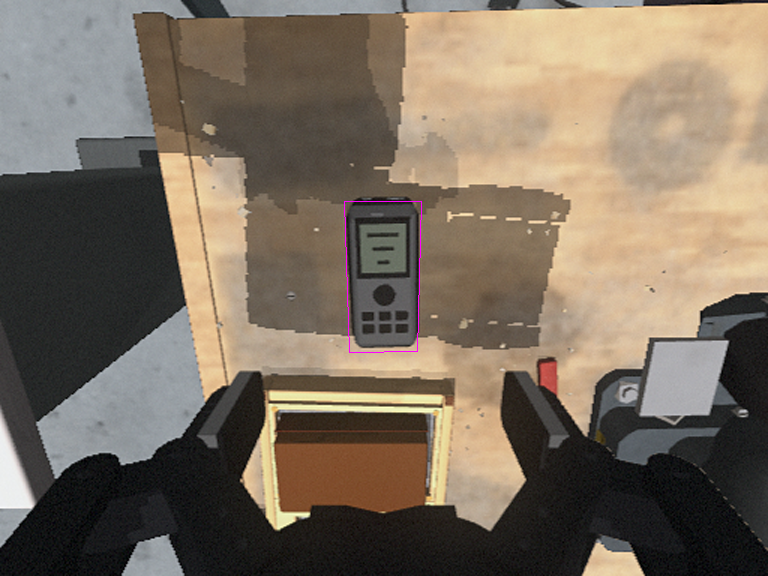

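The laser (columns 347–419, rows 200–347) is within about 2 mm of prediction, and the sander sits inside its pocket. Grasping the laser.

Request:
step_arm --motion '[1.5,0.8,20,0,0,0,0,22,0,0,0,0,22,0,0,0,0,22,0,0,0,0,22,0,0,0,0,20,0,0,0,0,12,0,0,0,0,0,0,0,0,0,0,0,0,0,0,0,0,200,0,0,0,0,200,0,0,0,0,200,0,0,0,0,200,0,0,0,0,200,0,0,0,0,200,0,0,0,0,200,0,0,0,0,200,0,0,0,0,200]' --grip_force 40

```text
time: 39.1
tool_pos: [471.1, 59.7, 10.4]
ee_rot: [2.243, 2.197, 0.002]
ft_force: [0.6, -0.1, 5.9]
finger_gap: 0.551
grip_force: 41.6
```

Request:
step_arm --motion '[0,0,-8,0,200,0,0,-22,0,200,0,0,-22,0,200,0,0,-22,0,200,0,0,-22,0,200,0,0,-22,0,200,0,0,-22,0,200,-23.1,-1.8,0,0,200,-23.1,-1.8,0,0,200,-23.1,-1.8,0,0,200,-23.1,-1.8,0,0,200,-23.1,-1.8,0,0,200,-23.1,-1.8,0,0,200,-23.1,-1.8,0,0,200,-23.1,-1.8,0,0,200,-23.1,-1.8,0,0,200]'

```text
time: 40.43
tool_pos: [449.3, -148.7, 149.8]
ee_rot: [2.245, 2.198, 0.0]
ft_force: [0.4, -0.1, -0.4]
finger_gap: 0.55
grip_force: 41.7
```

Request:
step_arm --motion '[-23.1,-1.8,0,0,200,-23.1,-1.8,0,0,200,-23.1,-1.8,0,0,200,-23.1,-1.8,0,0,200,-23.1,-1.8,0,0,200,-23.1,-1.8,0,0,200,-23.1,-1.8,0,0,200,-23.1,-1.8,0,0,200,-23.1,-1.8,0,0,200,0,0,0,5,200,0,0,0,5,200,0,0,0,5,200,0,0,0,5,200,0,0,0,5,200,0,0,0,5,200,0,0,0,5,200,0,0,0,5,200,0,0,0,5,200]'

```text
time: 41.93
tool_pos: [429.0, -354.8, 149.7]
ee_rot: [-2.917, -1.165, 0.0]
ft_force: [0.3, -1.3, -1.2]
finger_gap: 0.553
grip_force: 41.7
```

Request:
step_arm --motion '[0,0,0,5,200,0,0,0,5,200,0,0,0,5,200,0,0,0,5,200,0,0,0,5,200,0,0,0,5,200,0,0,0,5,200,0,0,0,5,200,0,0,0,6.6,200,0,0,0,0,200,0,0,0,0,200]'

```text
time: 42.85
tool_pos: [429.2, -355.0, 149.6]
ee_rot: [-3.141, 0.072, 0.0]
ft_force: [0.4, 0.2, -0.9]
finger_gap: 0.555
grip_force: 41.7
```

Request:
step_arm --motion '[0.4,0.4,10,0,200,0,0,20,0,200,0,0,20,0,200,0,0,20,0,200,0,0,20,0,200,0,0,12,0,200,0,0,7,0,200,0,0,4,0,200,0,0,2,0,200,0,0,1.5,0,200,0,0,0,0,200,0,0,0,0,200]'

```text
time: 43.85
tool_pos: [430.2, -356.2, 33.6]
ee_rot: [3.139, -0.076, 0.002]
ft_force: [-0.4, 0.2, -0.9]
finger_gap: 0.548
grip_force: 41.7
```

Request:
step_arm --motion '[0,0,1,0,200,0,0,1,0,200,0,0,1,0,200,0,0,0,0,200,0,0,0,0,200]'

```text
time: 44.27
tool_pos: [429.8, -355.7, 29.8]
ee_rot: [-3.141, 0.076, 0.0]
ft_force: [-0.0, 0.6, -1.0]
finger_gap: 0.552
grip_force: 41.7
```

Request:
step_arm --motion '[0,0,0.8,0,200,0,0,0.8,0,200,0,0,0.4,0,200,0,0,0,0,200,0,0,0,0,200]'

```text
time: 44.68
tool_pos: [429.9, -355.8, 28.5]
ee_rot: [3.14, -0.076, 0.0]
ft_force: [-1.6, 1.6, 5.8]
finger_gap: 0.554
grip_force: 42.4
```

Seated. Partial opening because the tin is close, then lift clear.

Request:
step_arm --motion '[0,0,0,0,75,0,0,0,0,75,0,0,0,0,75,0,0,0,0,75,0,0,0,0,75,0,0,-5,0,75,0,0,-15,0,75,0,0,-25,0,75,0,0,-25,0,75,0,0,-25,0,75,0,0,-25,0,75,0,0,-25,0,75,0,0,-25,0,75,-15,-20,0,0,75,-15,-25,0,0,75,0,-25,0,0,75,0,-25,0,0,75,0,-25,0,0,75,0,0,0,0,75,0,0,0,0,75]'

```text
time: 46.35
tool_pos: [405.5, -233.3, 198.2]
ee_rot: [3.141, -0.073, -0.0]
ft_force: [-0.1, -0.2, 0.3]
finger_gap: 0.707
grip_force: 0.0
```

```bash
python3 - <<'E'
from h import *
o=get_obs();print(o['time'],o['tool_pos'],o['finger_gap'])
im=np.ascontiguousarray(cv2.resize(capture('wrist')[:,:,::-1],(800,600),interpolation=cv2.INTER_CUBIC))
cv2.imwrite('pics/w9.png',im)
E
```

```text
46.35 [ 405.53834085 -233.29431077  198.20091757] 0.7068566511484655
```

View pics/w9.png

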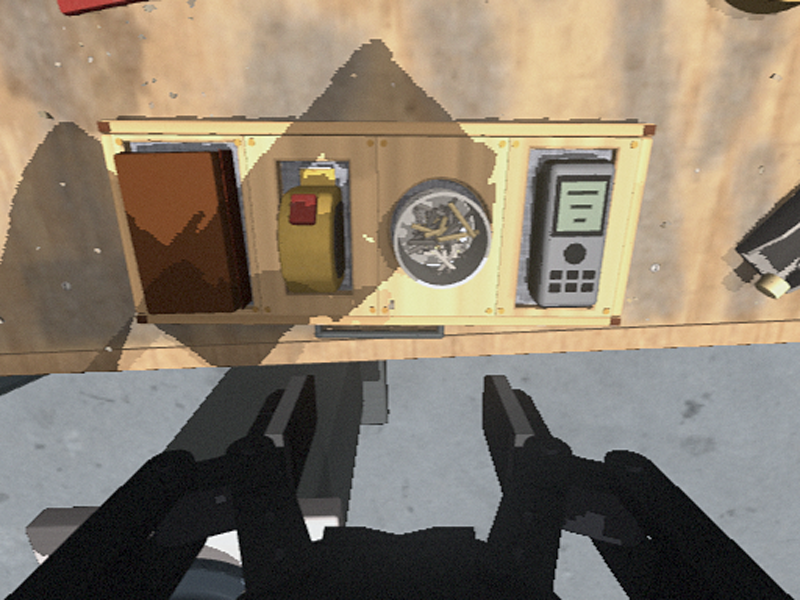

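The final view shows all four items inside their pockets, with the tin upright and its nails in it. Each one touched down within 0.1 mm of the expected floor height. Handing in.

```bash
python3 -c "
from plant import *
print(hand_in())"
```

```text
the job is handed in; nothing more can be done
None
```

The tape measure, nail tin, sanding block and laser meter are each seated in their own tray pocket, the tin stayed upright with its nails in, the block plane and oil can were not touched, and I handed the job in at about 46 s of the 126 s allowed; no verdict came back.

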